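# Clear used sharps into the bin and lock it

## Robot

A 7-joint arm with a two-finger parallel gripper is mounted at the origin on a cart in front of the work surface, level with it; the furniture and walls round the work are solid. World frame = base frame: x ahead of the robot, y to its left, z up, the work surface at z = 0. Lengths are in m, angles in rad, forces in N, time in s.
With the tool pointing down it reaches from about 0.35 to 0.9 m from the base axis. Payload 8.1 kg.
Tool frame: the origin (TCP) lies at the very end of the fingers, on their centre line; the grasp point (between the pads) lies 19 mm behind it (arm.tcp_to_grasp is the z of the grasp point in the tool frame, in m); z points along the fingers, y is the line along which they close (so a half turn about z gives the same grasp; the last joint's range is limited). The gripper opens to 92 mm and grips with 3 to 60 N. Pads are 19 mm wide; open, the fingers measure 130 mm over their backs; the gripper's body (75 mm by 190 mm) begins 47 mm behind the grasp point.
Start: joints at [-0.103, 0.434, 0.025, 1.573, -0.012, 1.134, -0.075], TCP at [0.625, -0, 0.227] pointing down, gripper open.
Joint ranges: [-2.62, 2.62], [-0.44, 2.09], [-1.27, 1.32], [0.08, 2.57], [-1.32, 4.46], [0.12, 2], [-2.74, 2.74]. Speed limits (rad/s): [2.22, 2.22, 3.01, 3.01, 3.14, 3.14, 3.14].

## Interface

Orientations are given as a rotation vector (axis times angle).
In Python, from cell import readout, vision, sign_off, arm gives the robot as it stands. The module is installed in compiled form; this text tells all that it offers.
- The arm moves only by the shell command python3 -m creep 'ROWS' [FORCE]. ROWS is JSON, a list of rows, each a list of 5 numbers: the shift along the tool's x, y, z in units of 4 cm (1.0 is 4 cm), then the turn about the tool's z in units of 4 degrees (1.0 is 4 degrees), then the opening, from 0 (shut) to 1 (fully open). A call has 1 to 12 rows; each row shifts and turns the commanded pose from where the row before left it, along the tool's axes as they then stand; what a row does not reach is not made up. A row lasts 1/8 s, in which the tool goes at most 62.5 mm and 10.7 degrees, less where a joint would pass 70% of its speed; a pose out of reach is approached as far as the arm can. A call with a number of a shift or a turn outside -1 to 1 is refused whole. A call with a gripper value outside its range is refused whole. The fingers move at their own pace and stop on an object; FORCE is the grip in N (left out, the last holds). Time passes only in rows, so rows that do not move let the fingers close. It gives the time, the measured TCP pose, the force, the opening and the grip force at its end, in the units of the state.
- readout.observe(): the state, without advancing time (a new reading comes with each control period).
- vision.get_image(name): name is "scene" or "side" or "wrist"; returns a dict with "pixels" (384x512x3 uint8, blue, green, red), "z_map" (384x512 float32, m along the optical axis (not along the pixel's ray), 0 where there is no reading), "camera_matrix" (3x3 intrinsics, pixels), "position" and "rotation" of the camera in the world. Camera axes: x right, y up, looking along -z (the intrinsics and any distortion apply to the point x, -y, -z); pixel columns grow to the right and rows downward; lengths in m; the calibration is good to about 2 mm. A picture is of the moment at which its call begins.
- sign_off(): hands the job in; it is judged then, once.
The state is a dict: "clock": time; "joints": joint angles; "dq": joint speeds; "joint_efforts": joint torques, N m; "position": TCP position; "ee_rot": TCP orientation; "force": force on the tool from outside, world axes, zero at the start; "ft_torque": the same for the moment, N m; "width": opening from 0.0 (shut) to 1.0 (fully open); "gripper_force": force on a finger pad.
Only numpy, scipy, OpenCV 4.12 (cv2) and the standard library are available. Lean on these libraries where they do the work, as an engineer would, in place of code of your own. Each camera call takes 0.05 s, during which the arm holds its last target. There are 200 camera calls.

## Task

Clear the used sharps off the blue pad into the yellow sharps bin: slide the bin's lock fully open, swing the white cover right back off the slot, and drop every syringe and scalpel in through the slot. Then swing the cover fully shut and slide the lock fully home, so that the bin can be carried away. Leave the specimen pot, the timer and the cup where they stand.

Things in the scene. Friction and masses are not known exactly. Their poses are not given: they have to be found in the camera images.
- sharps_bin: yellow sharps bin with orange lid, fixed in a steel bench bracket, 136 (x) x 248 (y) mm over the lid, top of the lid at z = 105 mm, walls 4 mm, inner floor at 9 mm. Origin: centre of its underside; x away from its labelled front, y along it, z up: the bin coordinates used below. Lock at the +y end, pivot screw near the -y rear corner.
- slot (a point): centre of the slot in the lid, at the lid's top face (bin coordinates -5, -17, 105 mm). The slot is 132 mm along the bin's y and 60 mm along its x, through the 8 mm lid; below it the bin is open to the floor, 96 mm down from the lid's top.
- pivot (a point): the pivot screw of the cover, on the lid's top face (bin coordinates 37, -95, 105 mm); the cover turns about the vertical through it.
- cover (a joint): swivel angle of the flat white cover (rad). 0: shut against its stop, over the slot; grows as it is swung clockwise seen from above, its knob end going from the bin's +y towards +x (rear), to the stop at 1.75, where the slot is clear. About 1 N friction at the knob; stays where it is left. With the lock's tongue in the notch in its end it turns no more than about 0.02.
- cover_knob (a point): point on the axis of the cover's upright black knob (22 mm diameter, 29 mm tall), 15 mm above the cover and 20 mm above the lid's top face. Cover closed: at bin coordinates -1, 23, 125 mm, 124 mm from the pivot. The cover is 4 mm thick, its top face 5 mm above the lid's.
- lock (a joint): travel of the lock slide (m). 0: fully home (locked), its 14 mm wide steel tongue in the 20 mm notch in the cover's end; grows as it is slid along the bin's +y, away from the cover, to its end stop at 0.030 (unlocked). About 1.5 N friction, stays where it is left. It cannot go home unless the cover is fully closed.
- lock_tab (a point): centre of the blue thumb tab of the lock slide, 16 mm (bin's x) x 22 mm (bin's y) x 28 mm tall, this point 22 mm above the lid's top face, the tab's top 35 mm above it. Moves along the bin's y between two guide rails 8.5 mm high.
- pad: blue absorbent bench pad, 250 x 250 x 3 mm, fixed; origin: centre of its underside. The used sharps lie on it.
- syringe_a: used syringe lying on the pad, clear barrel 11 mm thick and 52 mm long, finger flange 24 mm across, white plunger behind, orange needle cap in front; 103 mm long overall, 11 mm high, 14 g. Origin: midway along it, on its underside; x points along it to the needle cap, z up as it lies. May be absent (None from the start).
- syringe_b: used syringe lying on the pad, clear barrel 11 mm thick and 52 mm long, finger flange 24 mm across, white plunger behind, green needle cap in front; 103 mm long overall, 11 mm high, 14 g. Origin: midway along it, on its underside; x points along it to the needle cap, z up as it lies. May be absent (None from the start).
- syringe_c: used syringe lying on the pad, clear barrel 11 mm thick and 52 mm long, finger flange 24 mm across, white plunger behind, blue needle cap in front; 103 mm long overall, 11 mm high, 14 g. Origin: midway along it, on its underside; x points along it to the needle cap, z up as it lies. May be absent (None from the start).
- scalpel_a: used disposable scalpel lying on the pad, flat green handle 11 mm wide, white blade guard 13 mm wide in front; 106 mm long overall, 9 mm high, 16 g. Origin: midway along it, on its underside; x points along it to the guard, z up as it lies. May be absent (None from the start).
- scalpel_b: used disposable scalpel lying on the pad, flat yellow handle 11 mm wide, white blade guard 13 mm wide in front; 106 mm long overall, 9 mm high, 16 g. Origin: midway along it, on its underside; x points along it to the guard, z up as it lies. May be absent (None from the start).
- scalpel_c: used disposable scalpel lying on the pad, flat green handle 11 mm wide, white blade guard 13 mm wide in front; 106 mm long overall, 9 mm high, 16 g. Origin: midway along it, on its underside; x points along it to the guard, z up as it lies. May be absent (None from the start).
- specimen_pot: bystander: clear specimen pot with orange lid, 63 mm across, 61 mm high, beyond the pad; origin: centre of its underside.
- timer: bystander: white digital timer 50 x 62 x 21 mm, left of the bin; origin: centre of its underside.
- white_cup: bystander: white cup, 71 mm across, 90 mm high, beyond the pad; origin: centre of its underside.

How it is judged:
By the outcome, as a careful person would: the job done as asked, in the order asked, and still so for the second after the job is handed in, with the robot touching nothing.
Of syringe_a, syringe_b, syringe_c, scalpel_a, scalpel_b, scalpel_c only 4 to 6 are there at a start; the rules pass over those that are not, and their reading is None.
At some moment in a run one of syringe_a, syringe_b, syringe_c, scalpel_a, scalpel_b, scalpel_c may be knocked a few centimetres aside while the robot is not near it.
Once in a run the grip may slacken for a moment while it holds something.
It also fails if it takes over 208 s, if anything falls off the work surface, if the arm or the gripper's body presses on something with over 40 N, if the wrist force passes 120 N, or if a joint passes its speed limit or range.

## Working session

There is one attempt and no reset: what is moved stays moved. The work goes in short steps, Python scripts to look and compute and a shell command to move; the robot and the scene stay as the last step left them, time stands still between calls to the robot, and variables do not carry over. Pictures are saved under pics/ and viewed, at most 14 in all, crops included, and the job is handed in when it is done.

```bash
mkdir -p pics; ls; cat > h.py <<'E'
import numpy as np, cv2
from cell import readout, vision, sign_off, arm
from scipy.spatial.transform import Rotation as R
def grab(n):
    d=vision.get_image(n); np.savez('last_%s.npz'%n,**{k:np.asarray(d[k]) for k in ('pixels','z_map','camera_matrix','position','rotation')}); return d
def load(n): return dict(np.load('last_%s.npz'%n))
def rotm(d):
    r=np.asarray(d['rotation'],float); return r if r.shape==(3,3) else R.from_rotvec(r).as_matrix()
def w(d,u,v,z=None):
    """pixel -> world by depth, or on plane z"""
    K=d['camera_matrix']; ray=np.array([(u-K[0,2])/K[0,0],-(v-K[1,2])/K[1,1],-1.])
    r=rotm(d)@ray; p=np.asarray(d['position'])
    t=d['z_map'][int(round(v)),int(round(u))] if z is None else (z-p[2])/r[2]
    return p+t*r
def px(d,P):
    c=rotm(d).T@(np.asarray(P)-d['position']); K=d['camera_matrix']
    return K[0,0]*c[0]/-c[2]+K[0,2], K[1,1]*-c[1]/-c[2]+K[1,2]
E
python3 - <<'E'
from h import *
s=readout.observe(); print(s, arm.tcp_to_grasp)
for n in('scene','side'):
    d=grab(n); cv2.imwrite(f'pics/{n}0.png',cv2.resize(d['pixels'],None,fx=1.5,fy=1.5)); print(n,d['position'],d['rotation'],d['camera_matrix'])
    print([k for k in d])
E
```

```text
pics
{'clock': 0.0, 'joints': array([-0.10260797,  0.43521031,  0.02494678,  1.57410678, -0.01160845,
        1.13398829, -0.07510762]), 'dq': array([-0.00216672, -0.00073679,  0.00045779,  0.00208835,  0.00052547,
       -0.00199365, -0.00022819]), 'joint_efforts': array([ 3.89017032e-04, -6.67853522e+01,  9.84863900e-01, -3.14464223e+01,
       -6.05165795e-02,  4.27553023e-02,  1.12382318e-04]), 'position': array([ 6.24484869e-01, -3.45922145e-05,  2.25948787e-01]), 'ee_rot': array([-2.22077618e+00, -2.22066654e+00,  1.87264829e-03]), 'force': array([-0.59904852,  0.04365018,  0.42419664]), 'ft_torque': array([-0.0298679 ,  0.0257398 ,  0.06401863]), 'gripper_force': 0.0, 'width': 0.9975756619165488} -0.0188
scene [1.23921705 0.43349561 1.14526506] [0.38088252 0.7005095  2.03233355] [[418.2292973    0.         247.33848633]
 [  0.         418.2292973  189.62188687]
 [  0.           0.           1.        ]]
['pixels', 'z_map', 'camera_matrix', 'position', 'rotation']
side [ 0.07651923 -0.81129146  0.76485563] [ 0.94032253 -0.24772576 -0.50960103] [[450.76981073   0.         249.61496328]
 [  0.         450.76981073 192.11596358]
 [  0.           0.           1.        ]]
['pixels', 'z_map', 'camera_matrix', 'position', 'rotation']
```

View pics/scene0.png

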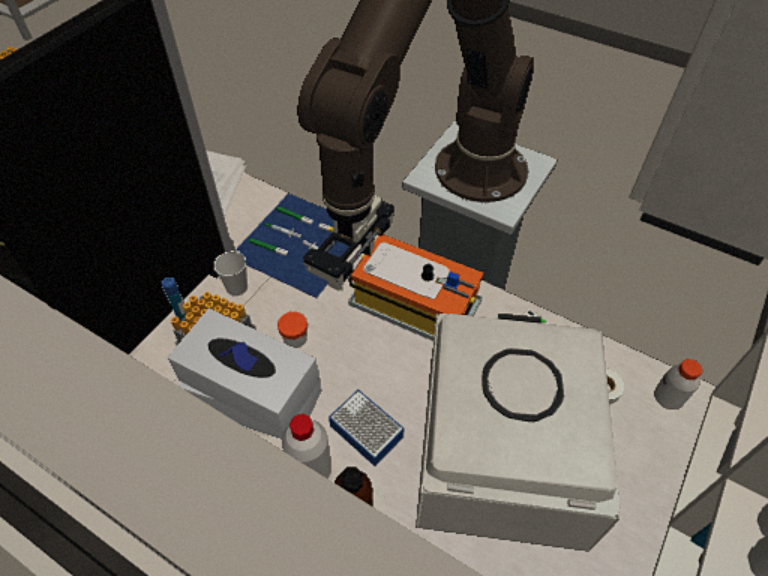

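View pics/side0.png

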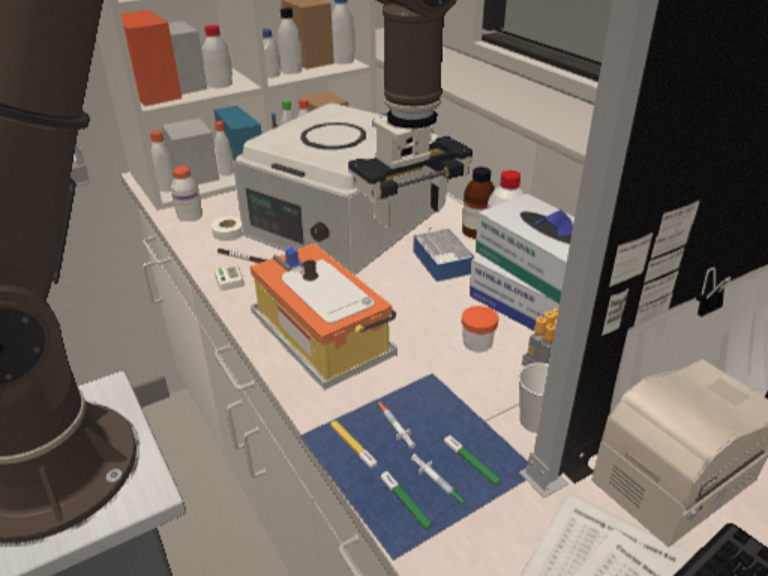

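The scene view shows the bin with knob at about (428,272) and tab at (452,281). The side view shows the pad with 5 sharps: yellow scalpel (353,443), orange syringe (396,423), green syringe (437,478), and green scalpels (406,499) and (472,460). Next, enlarged crops.

```bash
python3 - <<'E'
from h import *
d=load('side')
c=d['pixels'][245:370,195:355]; cv2.imwrite('pics/pad.png',cv2.resize(c,None,fx=4.8,fy=4.8,interpolation=cv2.INTER_CUBIC))
a=cv2.resize(d['pixels'][155:260,160:270],None,fx=3.6,fy=3.6,interpolation=cv2.INTER_CUBIC)
e=load('scene')
b=cv2.resize(e['pixels'][150:255,225:335],None,fx=3.6,fy=3.6,interpolation=cv2.INTER_CUBIC)
cv2.imwrite('pics/bin.png',np.hstack([a,b]))
E
```

```text
(no output)
```

View pics/pad.png

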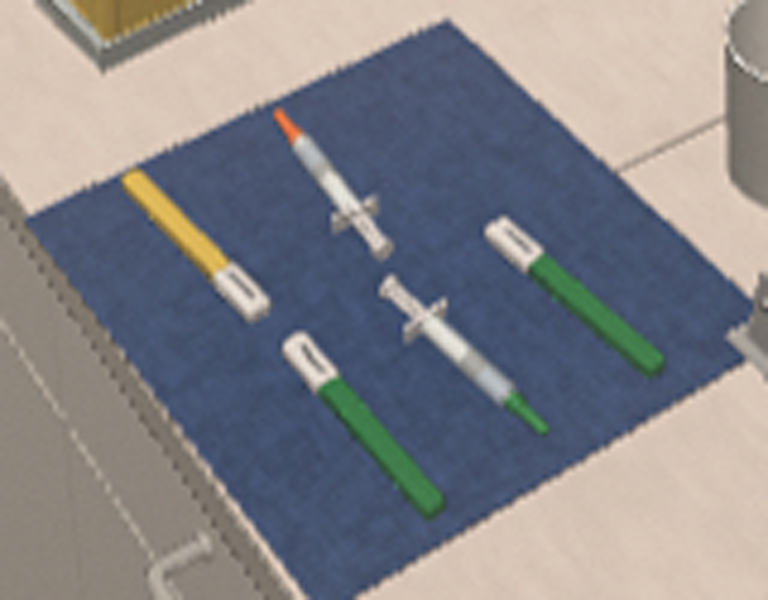

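View pics/bin.png

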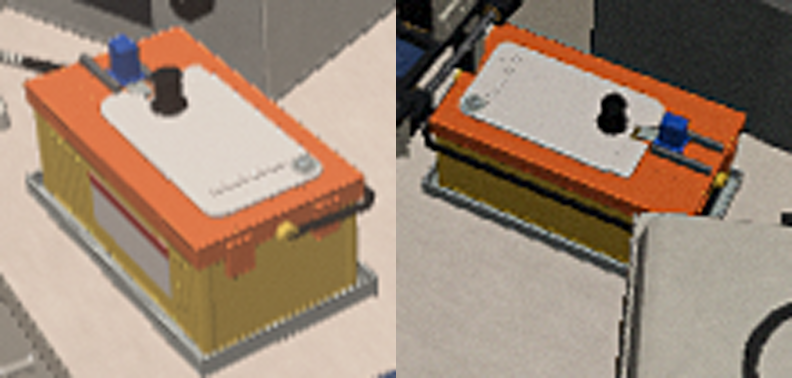

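```bash
python3 - <<'E'
from h import *
s=load('side'); e=load('scene'); np.set_printoptions(precision=4,suppress=True)
def S(x,y,z): return w(s,160+(x+.5)/3.6-.5,155+(y+.5)/3.6-.5,z)
def C(x,y,z): return w(e,225+(x+.5)/3.6-.5,150+(y+.5)/3.6-.5,z)
def P(x,y,z=None): return w(s,195+(x+.5)/4.8-.5,245+(y+.5)/4.8-.5,z)
print('side corners');
for c in((27,77),(180,27),(364,183),(200,255)): print(S(*c,.105))
print('knob',S(169,72,.139),C(216,97,.139)); print('tab',S(124,40,.14),C(277,118,.14)); print('pivot',S(307,163,.112),C(79,101,.112))
print('pad corners'); 
for c in((32,215),(447,20),(755,302)): print(P(*c,.003))
for n,a,b in(('sc_b',(130,177),(258,310)),('syr_a',(279,113),(383,247)),('syr_b',(545,430),(387,285)),('sc1',(435,508),(296,343)),('sc2',(656,366),(496,228))):
    A=P(*a,.010);B=P(*b,.010); v=B-A; print(n,A,B,'mid',(A+B)/2,'len',np.hypot(*v[:2]),'ang',np.degrees(np.arctan2(v[1],v[0])),'depthz',P(*((np.array(a)+b)/2))[2])
E
```

```text
side corners
[0.4083 0.1864 0.105 ]
[0.5386 0.1889 0.105 ]
[ 0.5507 -0.0622  0.105 ]
[ 0.4202 -0.0711  0.105 ]
knob [0.4798 0.0861 0.139 ] [0.4744 0.0882 0.139 ]
tab [0.4709 0.1417 0.14  ] [0.4684 0.1442 0.14  ]
pivot [ 0.525  -0.0298  0.112 ] [ 0.5214 -0.0226  0.112 ]
pad corners
[ 0.3405 -0.1424  0.003 ]
[ 0.5839 -0.1352  0.003 ]
[ 0.5925 -0.3615  0.003 ]
sc_b [ 0.3883 -0.1516  0.01  ] [ 0.3984 -0.2527  0.01  ] mid [ 0.3933 -0.2021  0.01  ] len 0.10158505781353368 ang -84.32425936766583 depthz 0.010527802879203296
syr_a [ 0.4706 -0.1528  0.01  ] [ 0.4658 -0.2516  0.01  ] mid [ 0.4682 -0.2022  0.01  ] len 0.09887173005399474 ang -92.7949809088994 depthz 0.012182066948987269
syr_b [ 0.4673 -0.3711  0.01  ] [ 0.4549 -0.2711  0.01  ] mid [ 0.4611 -0.3211  0.01  ] len 0.1007553880553817 ang 97.07275103602305 depthz 0.012150147032534586
sc1 [ 0.4065 -0.378   0.01  ] [ 0.403  -0.2772  0.01  ] mid [ 0.4047 -0.3276  0.01  ] len 0.10085419636260229 ang 91.9785514317868 depthz 0.009013689294825933
sc2 [ 0.528  -0.3698  0.01  ] [ 0.5164 -0.2696  0.01  ] mid [ 0.5222 -0.3197  0.01  ] len 0.10088197816551904 ang 96.60605616977854 depthz 0.007111403501684377
```

```bash
python3 - <<'E'
from h import *
s=load('side'); e=load('scene'); np.set_printoptions(precision=3,suppress=True,linewidth=200)
H=np.zeros((14,24))
for d in(s,e):
    K=d['camera_matrix'];z=d['z_map'];v,u=np.nonzero(z>0);t=z[v,u]
    p=np.c_[(u-K[0,2])/K[0,0]*t,-(v-K[1,2])/K[1,1]*t,-t]@rotm(d).T+d['position']
    i=((p[:,0]-.3)/.04).astype(int);j=((p[:,1]+.5)/.04).astype(int)
    m=(p[:,0]>.3)&(i<14)&(p[:,1]>-.5)&(j<24)&(p[:,2]<.6); np.maximum.at(H,(i[m],j[m]),p[m,2])
print('cols y from',np.arange(24)*.04-.5)
for k in range(14): print('%.2f'%(.3+.04*k),(H[k]*1000).astype(int))
E
```

```text
cols y from [-0.5  -0.46 -0.42 -0.38 -0.34 -0.3  -0.26 -0.22 -0.18 -0.14 -0.1  -0.06 -0.02  0.02  0.06  0.1   0.14  0.18  0.22  0.26  0.3   0.34  0.38  0.42]
0.30 [0 0 0 0 0 2 6 3 5 0 0 0 2 0 0 0 0 0 0 1 0 0 0 0]
0.34 [ 4  5  6  6  7  8 10  5  5  2  2  2  2  3  1  1  1  8  5 19 18  7  4  5]
0.38 [  4   5   6  16  14  15  14  18  14   1  97 105 106 109 107 108 108 107   6  21  22  19   1   9]
0.42 [ 10   4   6  11  14  17  11   5   6   3 105 112 112 114 113 122 117 112   4   3  20  11  11  10]
0.46 [  8   4   4  14  15  18  14  16  12   3 106 113 115 114 141 140 141 115   0   0  11  11 193 195]
0.50 [  8   5   5  13  18  16   8   8   6   6  94 334 334 595 113 114 110 109   0   0 212 222 227 228]
0.54 [  8  10 599 598   8   6   9   7   9   8  88 575 391 599 108 106 108 112 196 224 228 227 229 229]
0.58 [  8   7 599 599   7   8   6   7   6   6   6 572 561 599   4   5 194 225 227 228 228 233 231 228]
0.62 [150 150 599 599  90  89   4   6   4   3   4 568 566 599   5   5 190 226 229 228 233 234 233 233]
0.66 [164 235 599 599  91  91   4   6  59  63  65 599 599 599   4   5   4 222 229 231 232 232 232 232]
0.70 [163 237 599 599   0   0  95 102  58  65  65 337 337 336   4   4   3 186 228 229 232 232 232 231]
0.74 [152 225 599 599 140 101 100 100   2   1   1  86  85   6  45  46  47  45 228 230 230 233 234 228]
0.78 [142 275 599 599 144 101  99 175 176 176 175 175 175 174  45  49  50  50 197 228 228 227 229 229]
0.82 [138 276 599 599  97 101  96 175 177 201 205 177 176 176  46  48  48  45   5 227 228 228 229 227]
```

```bash
python3 -m creep '[[0.9,-0.97,0,0,0.6],[0.9,-0.97,0,0,0.6],[0.9,-0.97,0,0,0.6],[0.87,-0.95,0,0,0.6],[0,0,0,0,0.6]]'; python3 -m creep '[[0,0,0,1,0.6],[0,0,0,1,0.6],[0,0,0,1,0.6],[0,0,0,1,0.6],[0,0,0,1,0.6],[0,0,0,1,0.6],[0,0,0,1,0.6],[0,0,0,1,0.6],[0,0,0,1,0.6],[0,0,0,1,0.6],[0,0,0,1,0.6]]'; python3 -m creep '[[0,0,0,1,0.6],[0,0,0,1,0.6],[0,0,0,1,0.6],[0,0,0,1,0.6],[0,0,0,1,0.6],[0,0,0,1,0.6],[0,0,0,1,0.6],[0,0,0,1,0.6],[0,0,0,1,0.6],[0,0,0,1,0.6],[0,0,0,0.8,0.6],[0,0,0,0,0.6]]'
python3 - <<'E'
from h import *
d=grab('wrist'); cv2.imwrite('pics/w1.png',cv2.resize(d['pixels'],None,fx=1.5,fy=1.5)); s=readout.observe();print(s['clock'],s['position'],R.from_rotvec(s['ee_rot']).as_matrix().round(3),d['position'],rotm(d).round(3))
E
```

```text
clock: 0.72
position: [0.4677, 0.1458, 0.2267]
ee_rot: [-2.214, -2.227, 0.001]
force: [0.2, -1.1, -0.3]
width: 0.601
gripper_force: 0.0
clock: 2.1
position: [0.4712, 0.1418, 0.2265]
ee_rot: [2.894, 1.222, -0.001]
force: [0.0, -0.3, -1.1]
width: 0.6
gripper_force: 0.0
clock: 3.6
position: [0.4711, 0.142, 0.2265]
ee_rot: [3.14, 0.076, -0.0]
force: [-0.2, -0.1, 0.7]
width: 0.603
gripper_force: 0.0
3.65 [0.47100029 0.14216689 0.22656776] [[ 0.999  0.049 -0.   ]
 [ 0.049 -0.999 -0.001]
 [-0.     0.    -1.   ]] [0.55268594 0.14609823 0.38486014] [[ 0.048  0.952  0.302]
 [-0.999  0.045  0.016]
 [ 0.001 -0.302  0.953]]
```

View pics/w1.png

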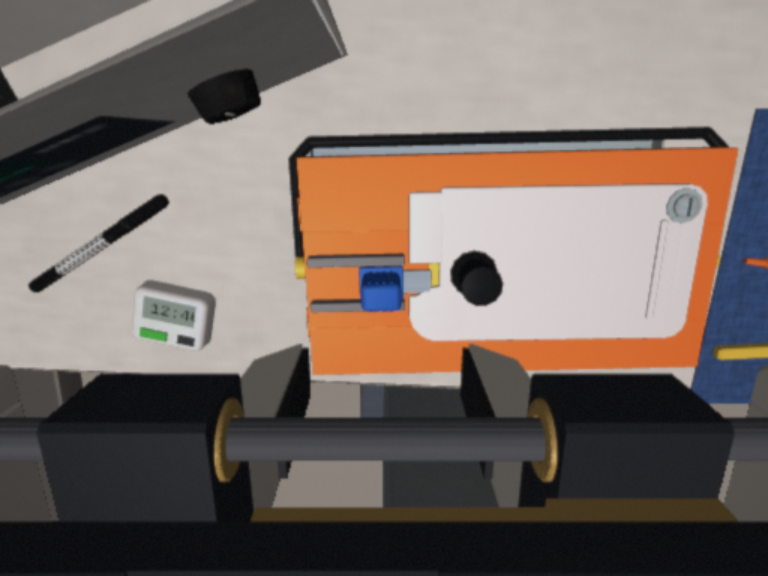

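```bash
python3 - <<'E'
from h import *
d=load('wrist'); np.set_printoptions(precision=4,suppress=True)
f=lambda x,y,z=None: w(d,(x+.5)/1.5-.5,(y+.5)/1.5-.5,z)
c=[f(298,157,.105),f(737,150,.105),f(698,366,.105),f(313,374,.105)]
for p in c: print(p)
m=np.mean(c,0); print('ctr',m,'pivot',f(684,205,.111),f(684,205)); print('knob',f(482,286,.139),f(482,286)); print('tab',f(382,298,.14),f(382,298)); print('centri',f(345,52)[:3])
print('yaw',[np.degrees(np.arctan2(*(a-b)[:2][::-1]))-90 for a,b in((c[0],c[1]),(c[3],c[2]))])
# circle check of object edges: knob top region
E
```

```text
[0.5389 0.1942 0.105 ]
[ 0.5545 -0.0517  0.105 ]
[ 0.4209 -0.0626  0.105 ]
[0.4034 0.1854 0.105 ]
ctr [0.4794 0.0663 0.105 ] pivot [ 0.5233 -0.0254  0.111 ] [ 0.524  -0.0216  0.1172]
knob [0.4784 0.0902 0.139 ] [0.4781 0.09   0.1382]
tab [0.4694 0.1435 0.14  ] [0.4699 0.1435 0.1414]
centri [0.605  0.1752 0.029 ]
yaw [np.float64(3.6215587997648413), np.float64(4.025311992428868)]
```

The wrist picture shows the tab at (382,298), the knob at (482,286) and the pivot at (684,205). They fit a bin centre of (0.479, 0.0665) with a yaw of 3.8°. Next I grip the tab and slide it.

```bash
python3 -m creep '[[-0.04,-0.03,0,-0.25,0.4],[0,0,0,0,0.4],[0,0,0.7,0,0.4],[0,0,0.7,0,0.4],[0,0,0.7,0,0.4],[0,0,0.59,0,0.4],[0,0,0,0,0.4]]'; python3 -m creep '[[0,0,0,0,0],[0,0,0,0,0],[0,0,0,0,0],[0,0,0,0,0]]' 15; python3 -m creep '[[0,-0.2,0,0,0],[0,-0.2,0,0,0],[0,-0.2,0,0,0],[0,-0.15,0,0,0],[0,0,0,0,0]]'
```

```text
clock: 4.53
position: [0.4679, 0.1434, 0.1179]
ee_rot: [3.139, 0.105, -0.005]
force: [0.6, 0.6, 0.0]
width: 0.404
gripper_force: 0.0
clock: 5.03
position: [0.4697, 0.1442, 0.1202]
ee_rot: [-3.139, -0.104, -0.003]
force: [-0.4, 0.1, 6.7]
width: 0.239
gripper_force: 15.0
clock: 5.65
position: [0.4676, 0.1735, 0.1201]
ee_rot: [3.14, 0.104, 0.002]
force: [-0.3, -2.0, 8.5]
width: 0.241
gripper_force: 15.0
```

```bash
python3 -m creep '[[0,-0.05,0,0,0],[0,-0.05,0,0,0],[0,-0.03,0,0,0],[0,0,0,0,0]]'
```

```text
clock: 6.15
position: [0.4676, 0.1738, 0.1201]
ee_rot: [3.135, 0.098, 0.001]
force: [-0.6, -19.4, 14.7]
width: 0.241
gripper_force: 15.0
```

```bash
python3 -m creep '[[0,0,0,0,0.4],[0,0,0,0,0.4],[0,0,-0.7,0,0.4],[0,0,-0.7,0,0.4],[0,0,0,0,0.4],[0,0,0,0,0.4]]'; python3 - <<'E'
from h import *
s=readout.observe(); p=s['position']; M=R.from_rotvec(s['ee_rot']).as_matrix()
print(p, M.T@(np.array([.4774,.0895,p[2]])-p)/.04, np.degrees(np.arctan2(M[1,0],M[0,0])))
a=np.radians(107.85-np.linspace(0,1.75,13)*180/np.pi); q=np.c_[3.1*np.cos(a),-3.1*np.sin(a)]; print(np.diff(q,axis=0).round(3))
d=grab('wrist'); cv2.imwrite('pics/w2.png',d['pixels'])
E
```

```text
clock: 6.9
position: [0.4662, 0.1793, 0.1747]
ee_rot: [-3.14, -0.105, 0.001]
force: [-0.7, 1.0, -0.4]
width: 0.401
gripper_force: 0.0
[0.46622111 0.17928717 0.17471625] [ 1.28988638e-01  2.25832931e+00 -2.89416629e-04] 3.8280496784904905
[[ 0.439 -0.107]
 [ 0.45  -0.042]
 [ 0.451  0.024]
 [ 0.443  0.089]
 [ 0.425  0.153]
 [ 0.398  0.213]
 [ 0.363  0.268]
 [ 0.32   0.318]
 [ 0.271  0.362]
 [ 0.215  0.397]
 [ 0.155  0.424]
 [ 0.092  0.442]]
```

View pics/w2.png

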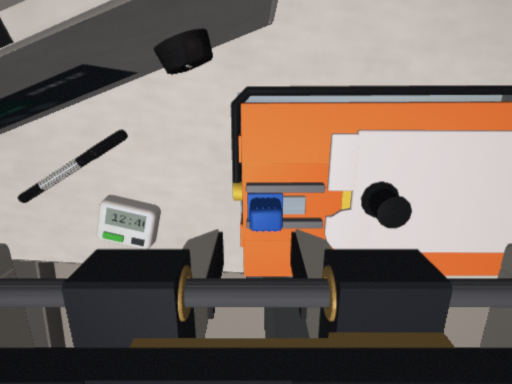

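The lock is open: the tongue (300,205) is clear of the notch (345,200). Next I grip the knob and swing the cover.

```bash
python3 -m creep '[[0.04,0.75,0,0,0.5],[0.04,0.75,0,0,0.5],[0.05,0.76,0,0,0.5],[0,0,0,0,0.5],[0,0,0.72,0,0.5],[0,0,0.72,0,0.5],[0,0,0,0,0.5],[0,0,0,0,0],[0,0,0,0,0],[0,0,0,0,0],[0,0,0,0,0]]' 10; python3 -m creep '[[0.22,-0.054,0,0,0],[0.22,-0.054,0,0,0],[0.225,-0.021,0,0,0],[0.225,-0.021,0,0,0],[0.226,0.012,0,0,0],[0.226,0.012,0,0,0],[0.22,0.045,0,0,0],[0.22,0.045,0,0,0],[0.212,0.076,0,0,0],[0.212,0.076,0,0,0],[0.2,0.106,0,0,0],[0.2,0.106,0,0,0]]'
```

```text
clock: 8.32
position: [0.4781, 0.0902, 0.1182]
ee_rot: [-3.139, -0.105, -0.002]
force: [-1.6, 3.7, 4.8]
width: 0.234
gripper_force: 10.0
clock: 9.82
position: [0.5848, 0.0876, 0.1185]
ee_rot: [-3.135, -0.109, -0.007]
force: [3.0, 13.5, 1.0]
width: 0.236
gripper_force: 10.0
```

```bash
python3 -m creep '[[0.182,0.134,0,0,0],[0.182,0.134,0,0,0],[0.16,0.159,0,0,0],[0.16,0.159,0,0,0],[0.135,0.181,0,0,0],[0.135,0.181,0,0,0],[0.107,0.2,0,0,0],[0.107,0.2,0,0,0],[0.078,0.212,0,0,0],[0.078,0.212,0,0,0],[0.046,0.221,0,0,0],[0.046,0.221,0,0,0]]'; python3 -m creep '[[0,0,0,0,0],[0,0,0,0,0]]'
```

```text
clock: 11.32
position: [0.6449, -0.0026, 0.1174]
ee_rot: [3.14, 0.103, -0.001]
force: [-0.2, 1.9, -0.1]
width: 0.423
gripper_force: 0.8
clock: 11.58
position: [0.6448, -0.0003, 0.1174]
ee_rot: [-3.138, -0.105, 0.001]
force: [1.0, 5.0, -0.6]
width: 0.235
gripper_force: 10.0
```

```bash
python3 -m creep '[[0,0.06,0,0,0],[0,0.06,0,0,0],[0,0.04,0,0,0],[0,0,0,0,0]]'; python3 -m creep '[[0,0,0,0,0.5],[0,0,0,0,0.5],[0,0,-0.7,0,0.5],[0,0,-0.9,0,0.5],[0,0,-0.9,0,0.5],[-0.9,0,0,0,0.5],[-0.9,0,0,0,0.5],[-0.9,0,0,0,0.5],[0,0,0,0,0.5]]'; python3 - <<'E'
from h import *
d=grab('side'); cv2.imwrite('pics/s2.png',cv2.resize(d['pixels'][150:375,150:370],None,fx=2.6,fy=2.6))
E
```

```text
clock: 12.08
position: [0.645, -0.001, 0.1174]
ee_rot: [-3.132, -0.112, 0.001]
force: [-0.8, 17.4, 0.6]
width: 0.236
gripper_force: 10.0
clock: 13.2
position: [0.5351, -0.0166, 0.2177]
ee_rot: [3.139, 0.101, -0.002]
force: [0.7, -0.2, 1.3]
width: 0.503
gripper_force: 0.0
```

View pics/s2.png

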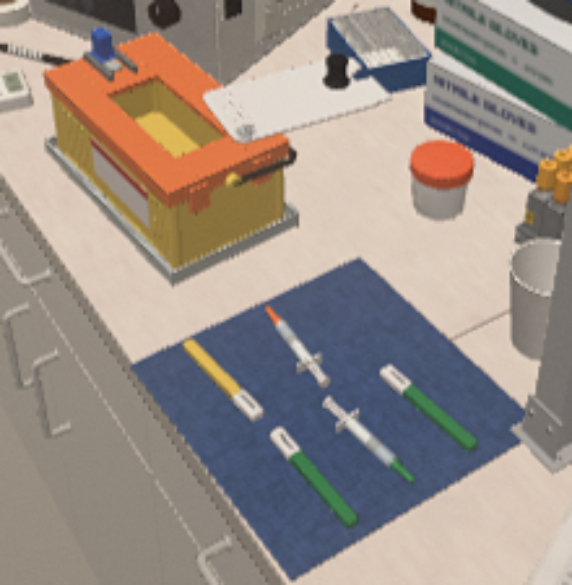

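Cover fully back and slot clear; the five sharps have not moved. Before working there I check the cup and the panel near the far scalpel.

```bash
python3 - <<'E'
from h import *
np.set_printoptions(precision=3,suppress=True,linewidth=200)
grab('scene')
for n in('side','scene'):
    d=load(n);K=d['camera_matrix'];z=d['z_map'];v,u=np.nonzero(z>0);t=z[v,u]
    p=np.c_[(u-K[0,2])/K[0,0]*t,-(v-K[1,2])/K[1,1]*t,-t]@rotm(d).T+d['position']
    m=(p[:,0]>.5)&(p[:,0]<.75)&(p[:,1]>-.45)&(p[:,1]<-.2)&(p[:,2]>.055)&(p[:,2]<.35); q=p[m]; print(n,len(q))
    c=q[(q[:,1]>-.36)&(q[:,2]<.11)]; 
    if len(c): print(' cup',c.min(0),c.max(0))
    c=q[q[:,2]>.13]
    if len(c):
        print(' panel',c.min(0),c.max(0))
        for x in np.arange(.5,.75,.03):
            k=c[(c[:,0]>x)&(c[:,0]<x+.03)]
            if len(k): print('   x%.2f y %.3f..%.3f z %.2f..'%(x,k[:,1].min(),k[:,1].max(),k[:,2].min()))
E
```

```text
side 9509
 cup [ 0.621 -0.332  0.055] [ 0.75  -0.2    0.099]
 panel [ 0.576 -0.45   0.13 ] [ 0.75  -0.378  0.35 ]
   x0.56 y -0.411..-0.378 z 0.13..
   x0.59 y -0.411..-0.403 z 0.13..
   x0.62 y -0.450..-0.403 z 0.13..
   x0.65 y -0.450..-0.403 z 0.13..
   x0.68 y -0.450..-0.403 z 0.13..
   x0.71 y -0.450..-0.404 z 0.15..
   x0.74 y -0.450..-0.404 z 0.15..
scene 3689
 cup [ 0.621 -0.338  0.055] [ 0.75 -0.2   0.1 ]
 panel [ 0.575 -0.386  0.13 ] [ 0.75 -0.37  0.35]
   x0.56 y -0.380..-0.372 z 0.13..
   x0.59 y -0.384..-0.370 z 0.13..
   x0.62 y -0.384..-0.375 z 0.13..
   x0.65 y -0.385..-0.375 z 0.13..
   x0.68 y -0.384..-0.375 z 0.13..
   x0.71 y -0.385..-0.374 z 0.13..
   x0.74 y -0.386..-0.376 z 0.13..
```

```bash
python3 -m creep '[[-0.77,0.88,0,0,0.35],[-0.77,0.88,0,0,0.35],[-0.77,0.88,0,0,0.35],[-0.77,0.88,0,0,0.35],[-0.77,0.87,0,0,0.35],[0,0,0,-1,0.35],[0,0,0,-1,0.35],[0,0,0,-1,0.35],[0,0,0,-1,0.35],[0,0,0,-1,0.35]]'; python3 -m creep '[[0,0,0,-1,0.35],[0,0,0,-1,0.35],[0,0,0,-1,0.35],[0,0,0,-1,0.35],[0,0,0,-1,0.35],[0,0,0,-1,0.35],[0,0,0,-1,0.35],[0,0,0,-1,0.35],[0,0,0,-1,0.35]]';python3 -m creep '[[0,0,0,-1,0.35],[0,0,0,-1,0.35],[0,0,0,-1,0.35],[0,0,0,-1,0.35],[0,0,0,-1,0.35],[0,0,0,-1,0.35],[0,0,0,-1,0.35],[0,0,0,-1,0.35],[0,0,0,-1,0.35],[0,0,0,0,0.35],[0,0,0,0,0.35]]'
cat >> h.py <<'E'
def go(x,y,z=None,ang=None):
    """shift in tool units to world target, turn units so closing axis lies at ang deg"""
    s=readout.observe(); p=s['position']; M=R.from_rotvec(s['ee_rot']).as_matrix()
    t=np.array([x,y,p[2] if z is None else z]); cur=np.degrees(np.arctan2(M[1,1],M[0,1]))
    print('t%.1f'%s['clock'],p.round(4),'closing %.1f'%cur,'shift',(M.T@(t-p)/.04).round(2), 'turn', None if ang is None else round(-((ang-cur+90)%180-90)/4,2))
E
python3 - <<'E'
from h import *
go(.393,-.202,.005,5.7)
d=grab('wrist'); cv2.imwrite('pics/w3.png',cv2.resize(d['pixels'],None,fx=1.5,fy=1.5))
E
```

```text
clock: 14.55
position: [0.3966, -0.2013, 0.2176]
ee_rot: [3.073, 0.651, -0.0]
force: [-0.2, 0.6, -1.1]
width: 0.354
gripper_force: 0.0
clock: 15.68
position: [0.3966, -0.2013, 0.2175]
ee_rot: [2.721, 1.568, -0.0]
force: [-0.1, -0.5, 0.5]
width: 0.346
gripper_force: 0.0
clock: 17.05
position: [0.3961, -0.2009, 0.2175]
ee_rot: [2.108, 2.329, -0.0]
force: [-0.4, 0.5, -0.7]
width: 0.353
gripper_force: 0.0
t17.1 [ 0.3961 -0.2009  0.2175] closing 5.7 shift [-0.02 -0.08  5.31] turn -0.0
```

View pics/w3.png

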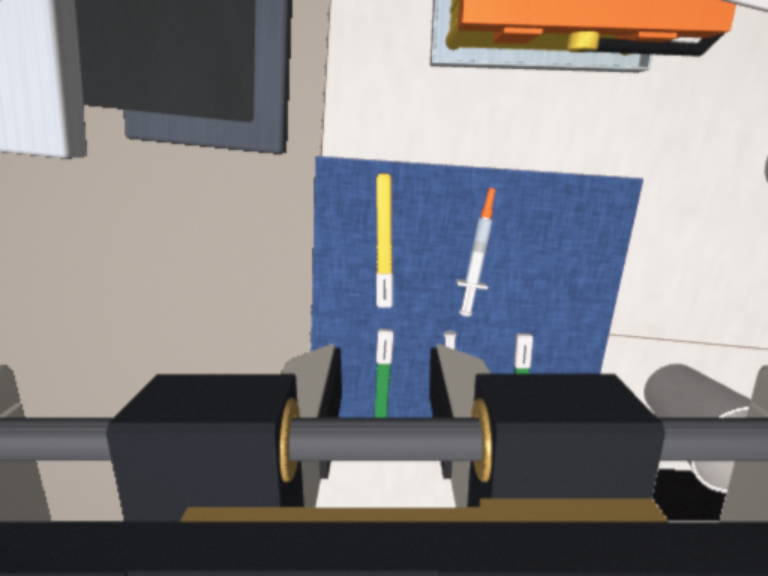

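Yellow scalpel runs from (384,175) to (384,306) and the orange syringe from (491,190) to (465,314). I check these against the earlier positions.

```bash
python3 - <<'E'
from h import *
d=load('wrist')
f=lambda x,y: w(d,(x+.5)/1.5-.5,(y+.5)/1.5-.5,.010)
for a,b in(((384,174),(384,307)),((491,188),(465,315))):
    A,B=f(*a),f(*b);print(A,B,(A+B)/2,np.hypot(*(A-B)[:2]),np.degrees(np.arctan2(*(A-B)[:2][::-1])))
go(.393,-.202,.005,5.7)
E
```

```text
[ 0.38921342 -0.14652005  0.01      ] [ 0.39952058 -0.25100372  0.01      ] [ 0.394367   -0.19876188  0.01      ] 0.1049908340095099 95.63391740545366
[ 0.47000204 -0.14876794  0.01      ] [ 0.46574689 -0.25134054  0.01      ] [ 0.46787446 -0.20005424  0.01      ] 0.10266082037258743 87.62448411907134
t17.1 [ 0.396  -0.2008  0.2175] closing 5.7 shift [-0.02 -0.08  5.31] turn 0.0
```

```bash
python3 -m creep '[[0.04,-0.04,0.9,0,0.35],[0,0,0.9,0,0.35],[0,0,0.9,0,0.35],[0,0,0.9,0,0.35],[0,0,0.9,0,0.35],[0,0,0.4,0,0.35],[0,0,0.25,0,0.35],[0,0,0.1,0,0.35],[0,0,0,0,0.35]]';python3 -m creep '[[0,0,0,0,0],[0,0,0,0,0],[0,0,0,0,0],[0,0,0,0,0],[0,0,-0.4,0,0],[0,0,-0.9,0,0],[0,0,-0.9,0,0],[0,0,-0.9,0,0],[0,0,-0.9,0,0],[0,0,-0.3,0,0],[0,0,0,0,0]]' 15
python3 -c "
from h import *
go(.4751,.0492,.110,3.8)"
```

```text
clock: 18.23
position: [0.3942, -0.1993, 0.0078]
ee_rot: [2.106, 2.33, 0.0]
force: [-0.1, 0.4, 0.5]
width: 0.352
gripper_force: 0.0
clock: 19.6
position: [0.3941, -0.1992, 0.1796]
ee_rot: [2.106, 2.33, 0.001]
force: [-0.2, -0.6, -0.6]
width: 0.118
gripper_force: 15.0
t19.6 [ 0.3941 -0.1992  0.1796] closing 5.8 shift [5.97 2.64 1.74] turn 0.5
```

```bash
python3 -m creep '[[0.995,0.44,0,0,0],[0.995,0.44,0,0,0],[0.995,0.44,0,0,0],[0.995,0.44,0,0,0],[0.995,0.44,0,0,0],[0.995,0.44,0,0,0],[0,0,0,0.5,0],[0,0,0.6,0,0],[0,0,0.6,0,0],[0,0,0.5,0,0],[0,0,0,0,0]]'
python3 -c "
from h import *
go(.4751,.0492,.110,3.8)"
```

```text
clock: 20.98
position: [0.4728, 0.0479, 0.1094]
ee_rot: [-2.146, -2.29, 0.007]
force: [-0.5, -0.2, -0.1]
width: 0.114
gripper_force: 15.0
t21.0 [0.4728 0.0479 0.1094] closing 3.7 shift [ 0.03  0.06 -0.02] turn -0.02
```

```bash
python3 -m creep '[[0,0,0,0,0.3],[0,0,0,0,0.3],[0,0,0,0,0.3],[0,0,-0.9,0,0.35],[0,0,-0.9,0,0.35],[0,0,0,0,0.35]]'; python3 -m creep '[[-0.89,-0.09,0,0,0.35],[-0.89,-0.09,0,0,0.35],[-0.89,-0.09,0,0,0.35],[-0.89,-0.09,0,0,0.35],[-0.89,-0.09,0,0,0.35],[-0.89,-0.08,0,0,0.35],[-0.89,-0.08,0,0,0.35],[0,0,0,0.8,0.35],[0,0,0,0.75,0.35],[0,0,0,0,0.35]]'
python3 - <<'E'
from h import *
go(.468,-.2005,.006,-2.5)
d=grab('side'); cv2.imwrite('pics/s3.png',cv2.resize(d['pixels'][150:375,150:370],None,fx=2.6,fy=2.6))
E
```

```text
clock: 21.72
position: [0.4768, 0.0495, 0.1863]
ee_rot: [2.144, 2.291, 0.008]
force: [0.9, 0.2, -0.2]
width: 0.353
gripper_force: 0.0
clock: 22.98
position: [0.4666, -0.2011, 0.1829]
ee_rot: [-2.267, -2.174, 0.001]
force: [0.3, 0.9, 0.2]
width: 0.353
gripper_force: 0.0
t23.0 [ 0.4666 -0.2011  0.1829] closing -2.4 shift [0.02 0.04 4.42] turn 0.03
```

View pics/s3.png

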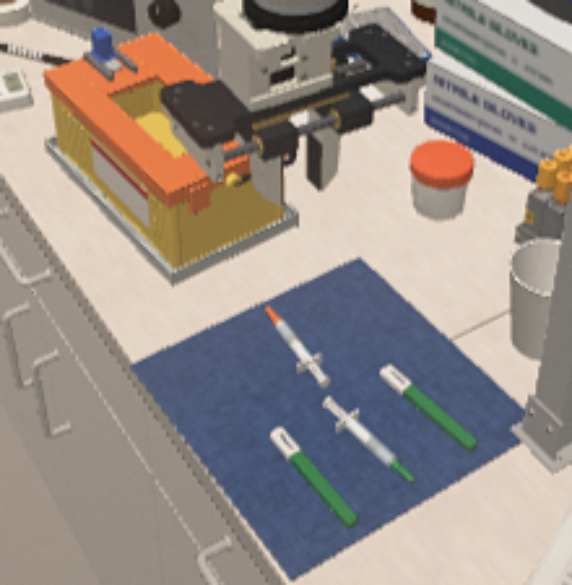

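The yellow scalpel is off the pad and in the bin; the others are unmoved. Now the orange-capped syringe.

```bash
python3 -m creep '[[0.02,0.04,0.9,0,0.35],[0,0,0.9,0,0.35],[0,0,0.9,0,0.35],[0,0,0.9,0,0.35],[0,0,0.5,0,0.35],[0,0,0.25,0,0.35],[0,0,0.08,0,0.35],[0,0,0,0,0.35]]';python3 -m creep '[[0,0,0,0,0],[0,0,0,0,0],[0,0,0,0,0],[0,0,0,0,0],[0,0,-0.4,0,0],[0,0,-0.9,0,0],[0,0,-0.9,0,0],[0,0,-0.9,0,0],[0,0,-0.9,0,0],[0,0,-0.3,0,0],[0,0,0,-1,0],[0,0,0,-0.6,0]]' 15
python3 -m creep '[[0,0,0,0,0]]'; python3 -c "
from h import *
go(.4751,.0492,.110,3.8)"
```

```text
clock: 24.02
position: [0.469, -0.2005, 0.0068]
ee_rot: [2.267, 2.174, 0.001]
force: [-0.2, 0.8, -0.5]
width: 0.351
gripper_force: 0.0
clock: 25.52
position: [0.4682, -0.2003, 0.1783]
ee_rot: [-2.14, -2.299, 0.0]
force: [-0.3, 0.6, -0.4]
width: 0.114
gripper_force: 15.0
clock: 25.65
position: [0.4682, -0.2003, 0.1781]
ee_rot: [-2.142, -2.297, 0.001]
force: [0.1, 0.3, 0.5]
width: 0.113
gripper_force: 15.0
t25.6 [ 0.4682 -0.2003  0.1781] closing 4.0 shift [6.21 0.61 1.7 ] turn 0.04
```

```bash
python3 -m creep '[[0.89,0.09,0,0,0],[0.89,0.09,0,0,0],[0.89,0.09,0,0,0],[0.89,0.09,0,0,0],[0.89,0.09,0,0,0],[0.88,0.08,0,0,0],[0.88,0.08,0,0,0],[0,0,0.6,0,0],[0,0,0.6,0,0],[0,0,0.5,0,0],[0,0,0,0,0],[0,0,0,0,0]]'; python3 -m creep '[[0,0,0,0,0.3],[0,0,0,0,0.3],[0,0,0,0,0.3],[0,0,-0.9,0,0.35],[0,0,-0.9,0,0.35],[0,0,0,0,0.35]]'
cat >> h.py <<'E'
def green(n='side',save=None):
    d=grab(n); hsv=cv2.cvtColor(d['pixels'],cv2.COLOR_BGR2HSV); m=cv2.inRange(hsv,(45,110,40),(80,255,255))
    k,l,st,c=cv2.connectedComponentsWithStats(m)
    for i in range(1,k):
        if st[i,4]<15: continue
        P=w(d,*c[i],.011)
        if not(.33<P[0]<.62 and -.40<P[1]<-.12): continue
        v,u=np.nonzero(l==i); q=np.array([w(d,a,b,.011)[:2] for a,b in zip(u,v)])
        vx=np.linalg.svd(q-q.mean(0))[2][0]; vx*=np.sign(vx[1]); t=(q-q.mean(0))@vx
        print('green',q.mean(0).round(4),'len %.3f'%np.ptp(t),'ang %.1f'%np.degrees(np.arctan2(vx[1],vx[0])),'ends',(q.mean(0)+vx*t.min()).round(4),(q.mean(0)+vx*t.max()).round(4))
    return d
E
python3 -c "
from h import *
go(.4047,-.3276,.006,2)
green()"
```

```text
clock: 27.15
position: [0.476, 0.0491, 0.1109]
ee_rot: [2.143, 2.297, 0.0]
force: [0.2, 0.7, 0.2]
width: 0.112
gripper_force: 15.0
clock: 27.9
position: [0.4775, 0.0494, 0.1849]
ee_rot: [2.141, 2.295, 0.007]
force: [-0.4, 0.4, -0.1]
width: 0.35
gripper_force: 0.0
t27.9 [0.4775 0.0494 0.1849] closing 4.0 shift [-9.28 -2.49  4.45] turn 0.5
green [ 0.5237 -0.3335] len 0.074 ang 96.5 ends [ 0.528  -0.3703] [ 0.5195 -0.2963]
green [ 0.4657 -0.3606] len 0.020 ang 96.4 ends [ 0.4669 -0.3712] [ 0.4646 -0.3512]
green [ 0.3879 -0.3584] len 0.075 ang 92.1 ends [ 0.3893 -0.3965] [ 0.3865 -0.3213]
```

The first green scalpel has been knocked aside: its middle is now near (0.387, -0.344). I go to its new place.

```bash
python3 -m creep '[[-0.88,-0.27,0,0,0.35],[-0.88,-0.27,0,0,0.35],[-0.88,-0.27,0,0,0.35],[-0.88,-0.27,0,0,0.35],[-0.88,-0.27,0,0,0.35],[-0.88,-0.27,0,0,0.35],[-0.88,-0.27,0,0,0.35],[-0.88,-0.26,0,0,0.35],[-0.88,-0.26,0,0,0.35],[-0.88,-0.26,0,0,0.35],[-0.87,-0.27,0,0,0.35],[0,0,0,0.47,0.35]]'; python3 -m creep '[[0,0,0,0,0.35],[0,0,0,0,0.35]]'
python3 -c "
from h import *
go(.387,-.344,.006,2.1)
d=green('wrist'); cv2.imwrite('pics/w4.png',d['pixels'])"
```

```text
clock: 29.45
position: [0.3834, -0.3475, 0.1811]
ee_rot: [-2.186, -2.255, 0.003]
force: [0.4, 1.2, -0.1]
width: 0.352
gripper_force: 0.0
clock: 29.7
position: [0.3856, -0.3437, 0.1819]
ee_rot: [-2.177, -2.264, -0.0]
force: [0.1, 0.2, 0.2]
width: 0.346
gripper_force: 0.0
t29.7 [ 0.3856 -0.3437  0.1819] closing 2.2 shift [-0.01  0.04  4.4 ] turn 0.03
green [ 0.524  -0.3289] len 0.075 ang 96.6 ends [ 0.5285 -0.3678] [ 0.5199 -0.2937]
green [ 0.3886 -0.3537] len 0.073 ang 92.6 ends [ 0.3904 -0.3927] [ 0.3871 -0.3194]
green [ 0.4665 -0.3579] len 0.021 ang 97.1 ends [ 0.4678 -0.3687] [ 0.4653 -0.3483]
```

View pics/w4.png

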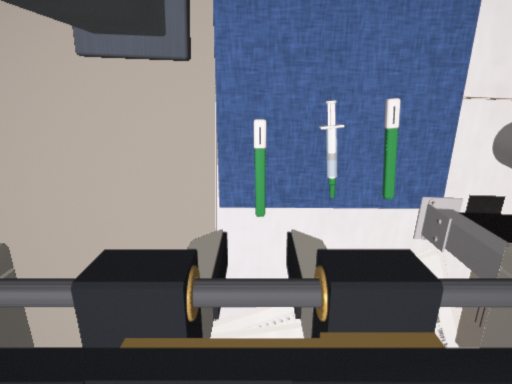

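Scalpel from (260,121) to (261,215), partly over the pad's edge but aligned with the gripper.

```bash
python3 -m creep '[[0.03,0.05,0.9,0,0.35],[0,0,0.9,0,0.35],[0,0,0.9,0,0.35],[0,0,0.9,0,0.35],[0,0,0.5,0,0.35],[0,0,0.25,0,0.35],[0,0,0.06,0,0.35],[0,0,0,0,0.35]]';python3 -m creep '[[0,0,0,0,0],[0,0,0,0,0],[0,0,0,0,0],[0,0,0,0,0],[0,0,-0.4,0,0],[0,0,-0.9,0,0],[0,0,-0.9,0,0],[0,0,-0.9,0,0],[0,0,-0.9,0,0],[0,0,-0.3,0,0],[0,0,0,-0.43,0],[0,0,0,0,0]]' 15
python3 -c "
from h import *
go(.4751,.0492,.110,3.8)"
```

```text
clock: 30.75
position: [0.3878, -0.3439, 0.0066]
ee_rot: [2.179, 2.262, 0.0]
force: [0.1, -1.2, 0.2]
width: 0.352
gripper_force: 0.0
clock: 32.25
position: [0.3866, -0.3432, 0.1768]
ee_rot: [-2.144, -2.294, 0.0]
force: [-0.9, -1.2, -0.1]
width: 0.117
gripper_force: 15.0
t32.2 [ 0.3866 -0.3432  0.1768] closing 3.9 shift [9.64 2.87 1.68] turn 0.02
```

```bash
python3 -m creep '[[0.876,0.26,0,0,0],[0.876,0.26,0,0,0],[0.876,0.26,0,0,0],[0.876,0.26,0,0,0],[0.876,0.26,0,0,0],[0.876,0.26,0,0,0],[0.876,0.26,0,0,0],[0.876,0.26,0,0,0],[0.876,0.26,0,0,0],[0.876,0.26,0,0,0],[0.87,0.26,0,0,0],[0,0,0,0,0]]'; python3 -m creep '[[0,0,0.6,0,0],[0,0,0.6,0,0],[0,0,0.48,0,0],[0,0,0,0,0],[0,0,0,0,0],[0,0,0,0,0.3],[0,0,0,0,0.3],[0,0,0,0,0.3],[0,0,-0.9,0,0.35],[0,0,-0.9,0,0.35],[0,0,0,0,0.35]]'
python3 -c "
from h import *
go(.461,-.3195,.006,7.1)
green()"
```

```text
clock: 33.75
position: [0.4753, 0.0512, 0.1766]
ee_rot: [-2.139, -2.298, 0.002]
force: [0.6, -1.1, -0.1]
width: 0.119
gripper_force: 15.0
clock: 35.12
position: [0.4774, 0.0486, 0.1853]
ee_rot: [2.144, 2.292, 0.007]
force: [-0.0, 0.8, -0.3]
width: 0.348
gripper_force: 0.0
t35.1 [0.4774 0.0486 0.1853] closing 3.8 shift [-9.16 -1.05  4.47] turn -0.82
green [ 0.5239 -0.3332] len 0.075 ang 96.3 ends [ 0.528  -0.3703] [ 0.5198 -0.2962]
green [ 0.4657 -0.3606] len 0.020 ang 96.4 ends [ 0.4669 -0.3712] [ 0.4646 -0.3512]
```

```bash
python3 -m creep '[[-0.833,-0.095,0,0,0.35],[-0.833,-0.095,0,0,0.35],[-0.833,-0.095,0,0,0.35],[-0.833,-0.095,0,0,0.35],[-0.833,-0.095,0,0,0.35],[-0.833,-0.095,0,0,0.35],[-0.833,-0.095,0,0,0.35],[-0.833,-0.095,0,0,0.35],[-0.833,-0.095,0,0,0.35],[-0.833,-0.095,0,0,0.35],[-0.833,-0.095,0,0,0.35],[0,0,0,-0.82,0.35]]'; python3 -m creep '[[0,0,0,0,0.35],[0,0,0,0,0.35]]'
python3 -c "
from h import *
go(.461,-.3195,.006,7.1)"
```

```text
clock: 36.67
position: [0.4569, -0.3231, 0.1813]
ee_rot: [-2.082, -2.351, 0.003]
force: [0.7, -0.3, -0.5]
width: 0.35
gripper_force: 0.0
clock: 36.92
position: [0.4583, -0.3195, 0.1821]
ee_rot: [-2.079, -2.354, 0.0]
force: [-0.1, 0.0, -0.3]
width: 0.349
gripper_force: 0.0
t36.9 [ 0.4583 -0.3195  0.1821] closing 7.1 shift [-0.01  0.07  4.4 ] turn -0.0
```

```bash
python3 -m creep '[[0,0.06,0.9,0,0.35],[0,0,0.9,0,0.35],[0,0,0.9,0,0.35],[0,0,0.9,0,0.35],[0,0,0.5,0,0.35],[0,0,0.25,0,0.35],[0,0,0.06,0,0.35],[0,0,0,0,0.35]]';python3 -m creep '[[0,0,0,0,0],[0,0,0,0,0],[0,0,0,0,0],[0,0,0,0,0],[0,0,-0.4,0,0],[0,0,-0.9,0,0],[0,0,-0.9,0,0],[0,0,-0.9,0,0],[0,0,-0.9,0,0],[0,0,-0.3,0,0],[0,0,0,0.82,0],[0,0,0,0,0]]' 15
python3 -c "
from h import *
go(.4751,.0485,.110,3.8)"
```

```text
clock: 37.92
position: [0.4613, -0.3201, 0.007]
ee_rot: [2.079, 2.354, 0.0]
force: [-0.1, -0.9, 0.7]
width: 0.354
gripper_force: 0.0
clock: 39.42
position: [0.4604, -0.3196, 0.1782]
ee_rot: [-2.145, -2.294, 0.0]
force: [-0.6, 0.3, -0.3]
width: 0.108
gripper_force: 15.0
t39.4 [ 0.4604 -0.3196  0.1782] closing 3.9 shift [9.16 0.99 1.71] turn 0.01
```

```bash
python3 -m creep '[[0.833,0.09,0,0,0],[0.833,0.09,0,0,0],[0.833,0.09,0,0,0],[0.833,0.09,0,0,0],[0.833,0.09,0,0,0],[0.833,0.09,0,0,0],[0.833,0.09,0,0,0],[0.833,0.09,0,0,0],[0.833,0.09,0,0,0],[0.833,0.09,0,0,0],[0.833,0.09,0,0,0],[0,0,0,0,0]]'; python3 -m creep '[[0,0,0.6,0,0],[0,0,0.6,0,0],[0,0,0.48,0,0],[0,0,0,0,0],[0,0,0,0,0],[0,0,0,0,0.3],[0,0,0,0,0.3],[0,0,0,0,0.3],[0,0,-0.9,0,0.35],[0,0,-0.9,0,0.35],[0,0,0,0,0.35]]'
python3 -c "
from h import *
go(.511,-.312,.006,6.6)
green()"
```

```text
clock: 40.92
position: [0.4754, 0.0511, 0.1779]
ee_rot: [-2.138, -2.3, 0.0]
force: [-0.2, -0.4, -1.0]
width: 0.114
gripper_force: 15.0
clock: 42.3
position: [0.4776, 0.0488, 0.1856]
ee_rot: [2.144, 2.292, 0.007]
force: [0.5, 0.5, -0.3]
width: 0.35
gripper_force: 0.0
t42.3 [0.4776 0.0488 0.1856] closing 3.8 shift [-9.06  0.21  4.48] turn -0.69
green [ 0.5238 -0.3334] len 0.075 ang 96.2 ends [ 0.5278 -0.3703] [ 0.5197 -0.2962]
```

```bash
python3 -m creep '[[-0.82,0.02,0,0,0.6],[-0.82,0.02,0,0,0.6],[-0.82,0.02,0,0,0.6],[-0.82,0.02,0,0,0.6],[-0.82,0.02,0,0,0.6],[-0.82,0.02,0,0,0.6],[-0.82,0.02,0,0,0.6],[-0.83,0.02,0,0,0.6],[-0.83,0.02,0,0,0.6],[-0.83,0.02,0,0,0.6],[-0.83,0.01,0,0,0.6],[0,0,0,-0.69,0.6]]'; python3 -m creep '[[0,0,0,0,0.6],[0,0,0,0,0.6]]'
python3 -c "
from h import *
go(.511,-.312,.006,6.6)
d=green('wrist'); cv2.imwrite('pics/w5.png',d['pixels'])"
```

```text
clock: 43.85
position: [0.5071, -0.3156, 0.1815]
ee_rot: [-2.093, -2.341, 0.004]
force: [0.2, -0.1, -0.5]
width: 0.602
gripper_force: 0.0
clock: 44.1
position: [0.5083, -0.3119, 0.1824]
ee_rot: [-2.089, -2.344, 0.0]
force: [-0.5, 0.3, -0.6]
width: 0.603
gripper_force: 0.0
t44.1 [ 0.5083 -0.3119  0.1824] closing 6.6 shift [-0.02  0.07  4.41] turn -0.0
green [ 0.5247 -0.3288] len 0.074 ang 96.7 ends [ 0.5292 -0.3674] [ 0.5206 -0.2935]
```

View pics/w5.png

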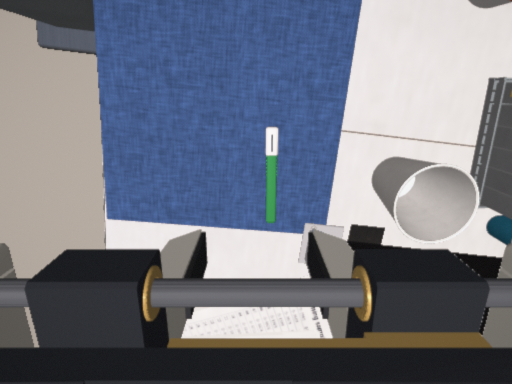

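```bash
python3 -m creep '[[0,0.06,0.9,0,0.6],[0,0,0.9,0,0.6],[0,0,0.9,0,0.6],[0,0,0.9,0,0.6],[0,0,0.5,0,0.6],[0,0,0.25,0,0.6],[0,0,0.06,0,0.6],[0,0,0,0,0.6]]';python3 -m creep '[[0,0,0,0,0],[0,0,0,0,0],[0,0,0,0,0],[0,0,0,0,0],[0,0,0,0,0],[0,0,-0.4,0,0],[0,0,-0.9,0,0],[0,0,-0.9,0,0],[0,0,-0.9,0,0],[0,0,-0.9,0,0],[0,0,-0.3,0,0],[0,0,0,0,0]]' 15
python3 -c "
from h import *
go(.4751,.053,.110,3.8)
d=grab('wrist'); e=grab('side'); cv2.imwrite('pics/w6.png',np.hstack([d['pixels'][200:],e['pixels'][150:334,150:350]]))"
```

```text
clock: 45.15
position: [0.5113, -0.3125, 0.0074]
ee_rot: [2.089, 2.345, 0.0]
force: [-0.3, 0.2, 0.9]
width: 0.6
gripper_force: 0.0
clock: 46.65
position: [0.5111, -0.3125, 0.1796]
ee_rot: [2.089, 2.344, 0.001]
force: [0.3, 0.4, 1.0]
width: 0.113
gripper_force: 15.0
t46.6 [ 0.5111 -0.3125  0.1796] closing 6.6 shift [9.18 0.15 1.73] turn 0.7
```

View pics/w6.png

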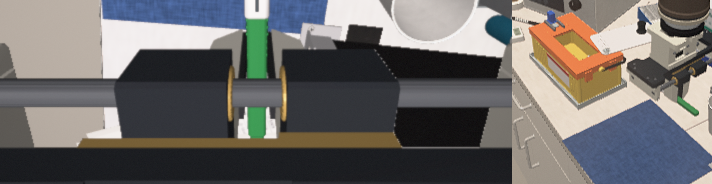

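The far scalpel is held and aligned, and the pad is otherwise empty. Carry it over and drop it.

```bash
python3 -m creep '[[0.836,0.015,0,0,0],[0.836,0.015,0,0,0],[0.836,0.015,0,0,0],[0.836,0.015,0,0,0],[0.836,0.015,0,0,0],[0.836,0.015,0,0,0],[0.836,0.015,0,0,0],[0.836,0.015,0,0,0],[0.836,0.015,0,0,0],[0.836,0.015,0,0,0],[0.836,0,0,0,0],[0,0,0,0.7,0]]'; python3 -m creep '[[0,0,0,0,0],[0,0,0.6,0,0],[0,0,0.6,0,0],[0,0,0.48,0,0],[0,0,0,0,0],[0,0,0,0,0],[0,0,0,0,0]]'
python3 -m creep '[[0,0,0,0,0.3],[0,0,0,0,0.3],[0,0,0,0,0.3],[0,0,-0.9,0,0.35],[0,0,-0.9,0,0.35],[-0.9,0,-0.2,0,0.4],[-0.9,0,0,0,0.5],[-0.9,0,0,0,0.5],[0,0,0,0,0.5]]'
python3 -c "
from h import *
d=grab('wrist'); e=grab('side'); f=grab('scene')
b=cv2.resize(f['pixels'][140:290,205:405],(512,384));cv2.imwrite('pics/w7.png',np.vstack([np.hstack([d['pixels'],b])[:,:],])[:, :1024])
x=cv2.imread('pics/w7.png');cv2.imwrite('pics/w7.png',cv2.resize(x,(800,300)))
go(.6449,-.001,.118,90-86.2)"
```

```text
clock: 48.25
position: [0.4733, 0.0566, 0.1774]
ee_rot: [-2.141, -2.296, 0.002]
force: [0.6, -0.8, 0.9]
width: 0.114
gripper_force: 15.0
clock: 49.12
position: [0.4751, 0.0537, 0.1123]
ee_rot: [2.146, 2.293, 0.002]
force: [0.7, 0.2, 0.6]
width: 0.114
gripper_force: 15.0
clock: 50.25
position: [0.4816, -0.057, 0.1917]
ee_rot: [2.151, 2.288, -0.001]
force: [-1.1, 0.8, 0.1]
width: 0.501
gripper_force: 0.0
t50.4 [ 0.4817 -0.0532  0.1915] closing 3.8 shift [1.03 4.16 1.84] turn 0.01
```

View pics/w7.png

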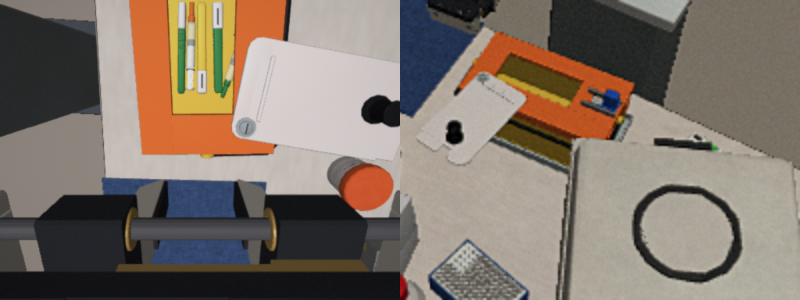

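All five sharps lie inside the bin and the slot is clear (left half, around (207,60)). Next I turn the gripper and take the knob.

```bash
python3 -m creep '[[0,0,0,1,0.5],[0,0,0,1,0.5],[0,0,0,1,0.5],[0,0,0,1,0.5],[0,0,0,1,0.5],[0,0,0,1,0.5],[0,0,0,1,0.5],[0,0,0,1,0.5],[0,0,0,1,0.5],[0,0,0,1,0.5],[0,0,0,1,0.5],[0,0,0,1,0.5]]'; python3 -m creep '[[0,0,0,1,0.5],[0,0,0,1,0.5],[0,0,0,1,0.5],[0,0,0,1,0.5],[0,0,0,1,0.5],[0,0,0,1,0.5],[0,0,0,1,0.5],[0,0,0,1,0.5],[0,0,0,1,0.5],[0,0,0,1,0.5],[0,0,0,0.5,0.5],[0,0,0,0,0.5]]'
python3 -c "
from h import *
go(.6449,-.001,.118,3.8+90)"
```

```text
clock: 51.9
position: [0.4817, -0.0525, 0.1914]
ee_rot: [-2.894, -1.222, 0.0]
force: [-0.1, -0.2, 0.9]
width: 0.497
gripper_force: 0.0
clock: 53.4
position: [0.4817, -0.0533, 0.1915]
ee_rot: [-3.14, -0.107, 0.0]
force: [1.5, -0.3, 0.0]
width: 0.499
gripper_force: 0.0
t53.4 [ 0.4817 -0.0533  0.1915] closing -86.1 shift [ 4.16 -1.03  1.84] turn 0.02
```

```bash
python3 -m creep '[[0.832,-0.206,0,0,0.5],[0.832,-0.206,0,0,0.5],[0.832,-0.206,0,0,0.5],[0.832,-0.206,0,0,0.5],[0.832,-0.206,0,0,0.5],[0,0,0,0,0.5],[0,0,0,0,0.5],[0,0,0.7,0,0.5],[0,0,0.7,0,0.5],[0,0,0.44,0,0.5],[0,0,0,0,0.5]]'; python3 -m creep '[[0,0,0,0,0],[0,0,0,0,0],[0,0,0,0,0],[0,0,0,0,0]]' 10
```

```text
clock: 54.78
position: [0.6438, -0.0021, 0.1171]
ee_rot: [3.14, 0.104, -0.004]
force: [-0.2, -0.0, -0.8]
width: 0.496
gripper_force: 0.0
clock: 55.28
position: [0.6456, -0.0003, 0.1187]
ee_rot: [-3.138, -0.106, -0.002]
force: [-0.8, 5.2, 3.9]
width: 0.236
gripper_force: 10.0
```

Knob gripped. Now the reverse arc.

```bash
python3 -m creep '[[-0.046,-0.221,0,0,0],[-0.046,-0.221,0,0,0],[-0.078,-0.212,0,0,0],[-0.078,-0.212,0,0,0],[-0.107,-0.2,0,0,0],[-0.107,-0.2,0,0,0],[-0.135,-0.181,0,0,0],[-0.135,-0.181,0,0,0],[-0.16,-0.159,0,0,0],[-0.16,-0.159,0,0,0],[-0.182,-0.134,0,0,0],[-0.182,-0.134,0,0,0]]'; python3 -m creep '[[-0.2,-0.106,0,0,0],[-0.2,-0.106,0,0,0],[-0.212,-0.076,0,0,0],[-0.212,-0.076,0,0,0],[-0.22,-0.045,0,0,0],[-0.22,-0.045,0,0,0],[-0.226,-0.012,0,0,0],[-0.226,-0.012,0,0,0],[-0.225,0.021,0,0,0],[-0.225,0.021,0,0,0],[-0.22,0.054,0,0,0],[-0.22,0.054,0,0,0]]';python3 -m creep '[[0,0,0,0,0],[-0.05,0.015,0,0,0],[-0.05,0.015,0,0,0],[-0.03,0.01,0,0,0],[0,0,0,0,0]]'
```

```text
clock: 56.78
position: [0.582, 0.0829, 0.1178]
ee_rot: [3.14, 0.104, -0.0]
force: [1.7, -1.7, 1.8]
width: 0.233
gripper_force: 10.0
clock: 58.28
position: [0.476, 0.0921, 0.1178]
ee_rot: [-3.136, -0.108, 0.003]
force: [-2.6, 13.4, 0.9]
width: 0.231
gripper_force: 10.0
clock: 58.9
position: [0.4705, 0.0903, 0.1178]
ee_rot: [-3.136, -0.109, 0.005]
force: [-4.5, 14.1, 1.9]
width: 0.229
gripper_force: 10.1
```

```bash
python3 -m creep '[[0,0,0,0,0.5],[0,0,0,0,0.5],[0,0,-0.7,0,0.5],[0,0,-0.8,0,0.5],[0,0,0,0,0.5],[0,0,0,0,0.5]]'; python3 - <<'E'
from h import *
d=grab('wrist'); cv2.imwrite('pics/w8.png',cv2.resize(d['pixels'],None,fx=1.5,fy=1.5)); go(.478,.0902,.118,93.8)
E
```

```text
clock: 59.65
position: [0.4721, 0.0865, 0.1775]
ee_rot: [3.14, 0.103, -0.001]
force: [-0.3, -0.2, -0.6]
width: 0.497
gripper_force: 0.0
t59.7 [0.472  0.0865 0.1772] closing -86.2 shift [ 0.16 -0.08  1.48] turn -0.01
```

View pics/w8.png

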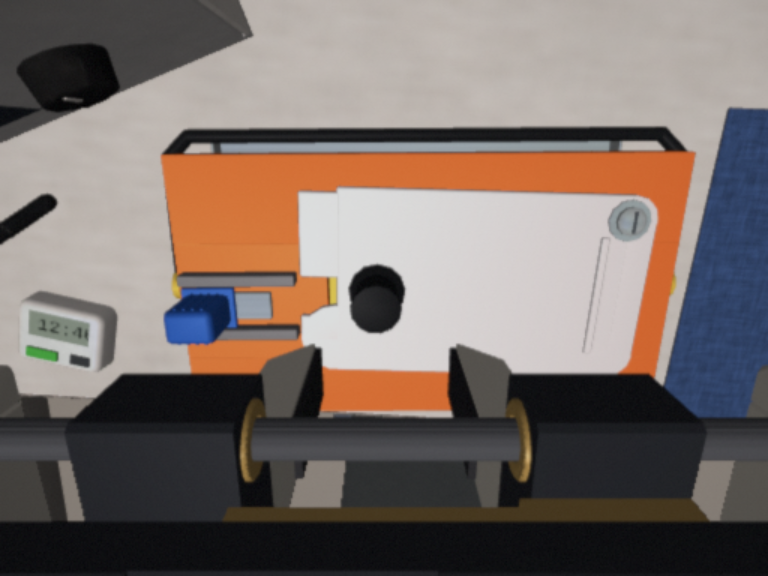

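```bash
python3 - <<'E'
from h import *
d=load('wrist'); f=lambda x,y,z=None: w(d,(x+.5)/1.5-.5,(y+.5)/1.5-.5,z)
p,k=f(630,221,.111),f(376,309,.139); v=k-p; print('pivot',p,'knob',k,'r',np.hypot(*v[:2]),'ang',np.degrees(np.arctan2(v[1],v[0])),'closed should be',107.85+3.8)
E
```

```text
pivot [ 0.52298183 -0.02567714  0.111     ] knob [0.48153137 0.09105303 0.139     ] r 0.12387119458088132 ang 109.5497690963374 closed should be 111.64999999999999
```

The cover is about 2° short of shut: the knob is 4.5 mm from home because the fingers slid along it. I push the knob home from the rear with the fingers shut.

```bash
python3 -m creep '[[0.5,0,0,0,0],[0.47,0,0,0,0],[0,0,0,0,0],[0,0,0,0,0],[0,0,0,0,0],[0,0,0.7,0,0],[0,0,0.75,0,0],[0,0,0,0,0],[0,0,0,0,0]]' 10;  python3 -m creep '[[-0.1,0,0,0,0],[-0.1,0,0,0,0],[-0.1,0,0,0,0],[0,0,0,0,0]]'; python3 -m creep '[[-0.05,0,0,0,0],[0,0,0,0,0]]'
```

```text
clock: 60.82
position: [0.5117, 0.0896, 0.1209]
ee_rot: [-3.14, -0.104, -0.001]
force: [0.3, -0.3, 0.3]
width: 0.007
gripper_force: 0.0
clock: 61.32
position: [0.4994, 0.0888, 0.1203]
ee_rot: [-3.14, -0.104, -0.001]
force: [1.2, 0.0, 0.1]
width: 0.006
gripper_force: 0.3
clock: 61.58
position: [0.499, 0.0888, 0.1204]
ee_rot: [-3.14, -0.104, -0.005]
force: [4.8, -0.2, -0.8]
width: 0.003
gripper_force: 2.8
```

```bash
python3 -m creep '[[-0.05,0,0,0,0],[-0.05,0,0,0,0],[0,0,0,0,0],[0,0,0,0,0]]'; python3 -m creep '[[0.1,0,0,0,0],[0.2,0,0,0,0],[0,0,-0.7,0,0],[0,0,-0.8,0,0],[0,0,0,0,0.4],[0,0,0,0,0.4]]'; python3 - <<'E'
from h import *
d=grab('wrist'); cv2.imwrite('pics/w9.png',cv2.resize(d['pixels'][50:290,50:500],None,fx=1.75,fy=1.75,interpolation=cv2.INTER_CUBIC)); go(.4676,.1738,.119,93.8)
E
```

```text
clock: 62.08
position: [0.4984, 0.0886, 0.1209]
ee_rot: [-3.14, -0.103, -0.015]
force: [16.6, -0.1, -8.7]
width: 0.008
gripper_force: 8.1
clock: 62.82
position: [0.5049, 0.0892, 0.1794]
ee_rot: [3.14, 0.104, -0.002]
force: [0.4, 0.1, -0.2]
width: 0.175
gripper_force: 0.0
t62.9 [0.5047 0.0892 0.1791] closing -86.2 shift [-0.78 -2.17  1.5 ] turn 0.0
```

View pics/w9.png

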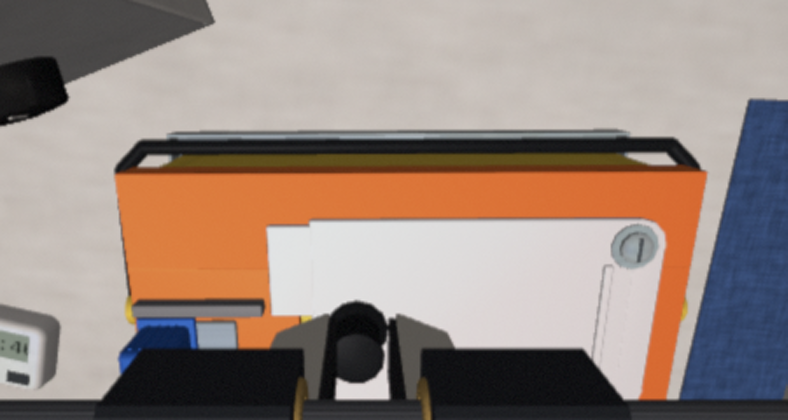

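The cover is home (pressed to 16 N, edge parallel to the lid). Now the lock: grip the tab and slide it home.

```bash
python3 -m creep '[[-0.26,-0.72,0,0,0.4],[-0.26,-0.72,0,0,0.4],[-0.26,-0.73,0,0,0.4],[0,0,0,0,0.4],[0,0,0,0,0.4],[0,0,0.7,0,0.4],[0,0,0.8,0,0.4],[0,0,0,0,0.4],[0,0,0,0,0.4]]';  python3 -m creep '[[0,0,0,0,0],[0,0,0,0,0],[0,0,0,0,0],[0,0,0,0,0]]' 20; python3 -m creep '[[0,0.2,0,0,0],[0,0.2,0,0,0],[0,0.2,0,0,0],[0,0.15,0,0,0],[0,0,0,0,0],[0,0,0,0,0]]'
```

```text
clock: 64.0
position: [0.4692, 0.173, 0.1207]
ee_rot: [3.14, 0.102, 0.001]
force: [0.1, 0.7, 0.2]
width: 0.401
gripper_force: 0.0
clock: 64.5
position: [0.4691, 0.1736, 0.1208]
ee_rot: [-3.139, -0.104, -0.002]
force: [-1.6, -1.6, 7.2]
width: 0.24
gripper_force: 20.0
clock: 65.25
position: [0.4712, 0.1438, 0.1208]
ee_rot: [-3.139, -0.104, -0.002]
force: [0.5, -2.3, 8.0]
width: 0.234
gripper_force: 20.0
```

```bash
python3 -m creep '[[0,0.05,0,0,0],[0,0.05,0,0,0],[0,0.04,0,0,0],[0,0,0,0,0]]'; python3 -m creep '[[0,0,0,0,0.4],[0,0,0,0,0.4],[0,0,-0.7,0,0.4],[0,0,-0.9,0,0.4],[0,0,-0.9,0,0.4],[0.9,0,-0.3,0,0.4],[0.9,0,0,0,0.4],[0,0,0,0,0.4],[0,0,0,0,0.4]]'; python3 - <<'E'
from h import *
d=grab('side'); e=grab('wrist')
a=cv2.resize(d['pixels'][155:260,160:290],(520,420),interpolation=cv2.INTER_CUBIC); b=cv2.resize(e['pixels'],(560,420))[:,100:380]
cv2.imwrite('pics/fin.png',np.hstack([a,b])); print(readout.observe()['position'])
E
```

```text
clock: 65.75
position: [0.4713, 0.1433, 0.1209]
ee_rot: [-3.134, -0.11, -0.003]
force: [-1.4, 15.3, 3.2]
width: 0.239
gripper_force: 20.0
clock: 66.88
position: [0.5419, 0.1423, 0.2314]
ee_rot: [3.139, 0.103, -0.003]
force: [-0.6, -0.1, -0.2]
width: 0.401
gripper_force: 0.0
[0.54169962 0.14266549 0.23165749]
```

View pics/fin.png

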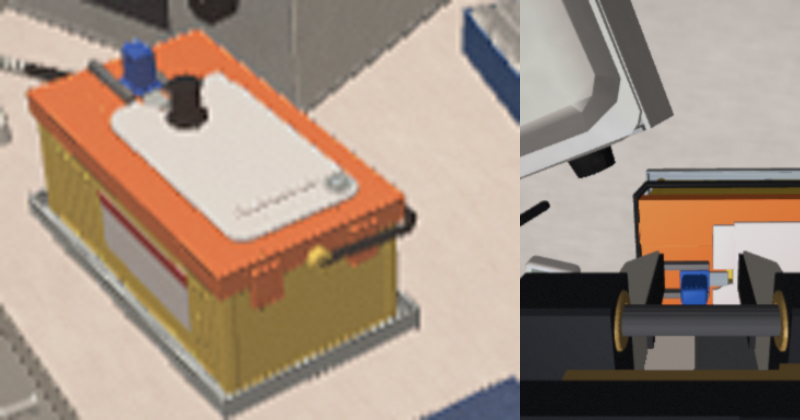

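Cover shut (side view, knob at (187,95)) and tongue in the notch (wrist view, (725,277)). The lock stopped against 15 N after 30 mm of travel. I hand in.

```bash
python3 -c "
from h import *
print(sign_off())"
```

```text
the job is handed in; nothing more can be done
None
```

Job handed in at about 67 s of the 208 s allowed, with no verdict returned: all five sharps are in the bin, the cover is shut, the lock is home, and the pot, timer and cup were not touched; I viewed 16 pictures, two over the limit of 14.

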